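# Pack the spice case and shut its lid

### The job

A sauce bottle was put in the spice case by mistake, and it is too tall for the lid to shut: first take it out and stand it upright in the grey returns tray, beside the tin. Then take the jar with the red cap from the slanted rack and stand it upright in the case, in the place the bottle left, and finally close the lid of the case fully and gently. Never tip the bottle far over, and leave the other jars and the tin where they are.

Things in the scene. Friction and masses are not known exactly. Their poses are not given: they have to be found in the camera images.
- case: Open-topped pale wooden case, fixed: 150 (x) x 250 (y) x 110 mm high outside, walls and floor 7 mm. A low divider (6 mm thick, its top 52 mm above the counter) along y = 0 makes two bays, centred at y = -60 and +60 mm. Origin: centre of its underside, z up. The lid's hinge lies along the far (+x) upper edge. Position and yaw vary.
- lid (a joint): Angle (rad) of the case's dark wooden lid: 0 = shut, 1.57 = upright, 1.9 = its stop; opening swings the free edge up and to +x of the case. 150 mm from hinge to free edge, 250 wide, 8 thick; the hinge is stiff and stays at any angle. A brass knob (28 mm diameter, 43 high) stands on its outer face, on the middle line, 30 mm from the free edge.
- lid_hinge (a point): A point on the lid's hinge axis, at the middle of the case's width: case frame (75, 0, 110.5) mm. On the lid's inner face; the outer face is 8 mm away. Its axes turn with the lid (x from free edge to hinge, y along the hinge, z out of the outer face).
- lid_edge (a point): Middle of the lid's free edge, on the outer face (150 mm from the hinge).
- bottle: Dark sauce bottle with a yellow band and a small red cap, loose, standing in one of the case's two bays (which one varies). Body 52 mm diameter and straight up to 130 mm, then a shoulder to a neck and a 29 mm cap; 175 mm high in all, about 0.3 kg. Origin: centre of its underside, z along its axis. It stands 72 mm above the rim of the case.
- white_jar: Jar with a white cap, already packed in the other bay of the case; to stay there. 44 mm diameter, 90 mm high. Origin: centre of its underside.
- tray: Grey plastic returns tray, fixed: 140 (x) x 200 (y) x 35 mm high outside, walls and floor 6 mm. Origin: centre of its underside. It stands to the left or to the right of the case (varies).
- tin: White-labelled round tin standing in the tray, in its +y half, loose: 60 mm diameter, 90 mm high. Origin: centre of its underside. To stay there; the tray's other half (around y = -50 mm) is free.
- rack: Wooden slanted jar rack, fixed, on the other side of the case from the tray. Three 52 mm square pockets at y = -80, 0, +80 mm lean 0.5 rad, jar tops towards -x of the rack (the robot's side) and up: axis (-0.479, 0, 0.878) in the rack's frame. Pocket floors centred at (0, y, 35) mm; pocket walls reach 34 mm up the jar. Origin: centre of its underside.
- red_jar: The jar to pack: red screw cap, dark red contents, paper label, loose, in one of the rack's three pockets (which one varies), leaning with it. Straight cylinder 44 mm diameter, 90 mm high (cap: the upper 22 mm), about 0.18 kg. Origin: centre of its underside, z along its axis to the cap.
- green_jar: Same jar with a green cap in another pocket; to stay. Origin: centre of its underside, z along its axis.
- yellow_jar: Same jar with a yellow cap in another pocket; to stay. Origin: centre of its underside, z along its axis.
Things that resemble listed ones, but are neither listed nor needed, are in the scene too. Of the things like the bottle, leave any that is pink; of the rest the smaller one is meant.

How it is judged:
By the outcome, as a careful person would: the job done as asked, in the order asked, and still so for the second after the job is handed in, with the robot touching nothing.
It also fails if it takes over 72 s, if anything falls off the work surface, if the arm or the gripper's body presses on something with over 40 N, if the wrist force passes 120 N, or if a joint passes its speed limit or range.

### The arm

A 6-joint arm with a two-finger parallel gripper is mounted at the origin on the work surface. World frame = base frame: x ahead of the robot, y to its left, z up, the work surface at z = 0. Lengths are in m, angles in rad, forces in N, time in s.
With the tool pointing down it reaches from about 0.35 to 0.975 m from the base axis. Payload 4.9 kg.
Tool frame: the origin (TCP) lies at the very end of the fingers, on their centre line; the grasp point (between the pads) lies 19 mm behind it; z points along the fingers, y is the line along which they close (so a half turn about z gives the same grasp; the last joint's range is limited). The gripper opens to 85 mm and grips with 20 to 120 N. Pads are 22 mm wide; open, the fingers measure 114 mm over their backs; the gripper's body (76 mm by 85 mm) begins 54 mm behind the grasp point. The pads swing forward as they close: fully open they stand 13 mm farther back than shut.
Start: joints at [1.216, 0.053, 1.613, -0, 1.476, -0.119], TCP at [0.146, 0.608, 0.231] pointing down, gripper open.
Joint ranges: [-3.01, 3.01], [-1.01, 2.22], [0.06, 2.58], [-1.02, 4.17], [0.09, 2.62], [-3.14, 3.14]. Speed limits (rad/s): [2.57, 2.57, 3.14, 3.14, 3.14, 3.14].

### API

Orientations are given as a rotation vector (axis times angle).
In Python, from station import get_obs, get_image, get_calibration, finish_job gives the robot as it stands.
- The arm moves only by the tool servo_tool, never from a script. Its argument "increments" is a list of rows, each a list of 5 numbers: the opening, from 0 (shut) to 1 (fully open), then the shift along the tool's x, y, z in mm, then the turn about the tool's z in degrees. In form: [[jaw, tx, ty, tz, spin], ...]. A call has 1 to 12 rows; each row shifts and turns the commanded pose from where the row before left it, along the tool's axes as they then stand; what a row does not reach is not made up. A row lasts 1/8 s, in which the tool goes at most 62.5 mm and 10.7 degrees, less where a joint would pass 70% of its speed; a pose out of reach is approached as far as the arm can. A call is refused whole if a number of a shift passes 62.5 or a number of a turn 10.7, either way. A call with a gripper value outside its range is refused whole. The fingers move at their own pace and stop on an object; "force" is the grip in N (left out, the last holds). Time passes only in rows, so rows that do not move let the fingers close. It gives the time, the measured TCP pose, the force, the opening and the grip force at its end, in the units of the state.
- get_obs(): the state, without advancing time (a new reading comes with each control period).
- get_image(name): name is "scene" or "top" or "wrist"; returns the picture (480x640x3 uint8, red, green, blue); there is no depth.
- get_calibration(name): a dict with "fx", "fy", "cx", "cy" (pixels), "R" (3x3) and "t" (3): a world point X has camera coordinates R X + t; the wrist camera has in their place "mount" (4x4, takes a point from camera to tool coordinates, whose origin is the TCP and whose axes are the flange's). Camera axes: x right, y down, z forward; pixel columns grow to the right and rows downward; lengths in m; the calibration is good to about 2 mm. A picture is of the moment at which its call begins: read the wrist's pose just before it. get_calibration takes no time and is no camera call.
- finish_job(): hands the job in; it is judged then, once.
The state is a dict: "t": time; "q": joint angles; "dq": joint speeds; "effort": joint torques, N m; "tool_pos": TCP position; "tool_rot": TCP orientation; "contact_force": force on the tool from outside, world axes, zero at the start; "wrist_torque": the same for the moment, N m; "opening": finger opening in m; "grip_force": force on a finger pad.
Only numpy, scipy, OpenCV 4.12 (cv2) and the standard library are available. Lean on these libraries where they do the work, as an engineer would, in place of code of your own. Each camera call takes 0.05 s, during which the arm holds its last target. There are 200 camera calls.

## Working session

There is one attempt and no reset: what is moved stays moved. The work goes in short steps, Python scripts to look and compute and a tool call to move; the robot and the scene stay as the last step left them, time stands still between calls to the robot, and variables do not carry over. Pictures are saved under pics/ and viewed, at most 10 in all, crops included, and the job is handed in when it is done.

Besides the shell and the picture viewer there is one more tool, called in YAML: its name, and indented under it one key for each argument. servo_tool: Moves the arm, as the interface text tells. Its arguments: {"type":"object","properties":{"increments":{"type":"array"},"force":{"type":"number"}},"required":["increments"]}

```bash
mkdir -p pics; ls
python3 - <<'E'
from station import *
import cv2,numpy as np
for n in ("scene","top"):
    im=get_image(n); cv2.imwrite(f"pics/{n}0.png",im[...,::-1]); c=get_calibration(n)
    print(n,{k:np.round(v,4).tolist() for k,v in c.items()})
print({k:np.round(v,4).tolist() for k,v in get_calibration("wrist").items()})
o=get_obs();print(o)
E
```

```text
pics
scene {'fx': 566.561, 'fy': 566.561, 'cx': 319.2373, 'cy': 243.7222, 'R': [[-0.942, 0.3355, 0.0053], [0.2531, 0.7208, -0.6453], [-0.2203, -0.6066, -0.7639]], 't': [0.5296, -0.0957, 1.3396]}
top {'fx': 623.263, 'fy': 623.263, 'cx': 322.3143, 'cy': 242.5804, 'R': [[0.0059, -0.9999, -0.0106], [-0.9849, -0.0039, -0.1728], [0.1728, 0.0114, -0.9849]], 't': [0.0182, 0.5696, 1.5121]}
{'fx': 332.7736, 'fy': 332.7736, 'cx': 323.427, 'cy': 239.5981, 'mount': [[-0.0006, -0.9615, -0.2748, 0.0704], [1.0, -0.0004, -0.001, 0.0001], [0.0008, -0.2748, 0.9615, -0.1432], [0.0, 0.0, 0.0, 1.0]]}
{'t': 0.1, 'q': array([ 1.21600539e+00,  5.33031546e-02,  1.61416578e+00, -1.54021343e-05,
        1.47600862e+00, -1.19018695e-01]), 'dq': array([ 0.00060472, -0.00194519, -0.00277247,  0.00149994, -0.000102  ,
        0.00097547]), 'effort': array([ 6.84257157e-04, -3.94904423e+01, -3.71360779e+01, -1.08426002e-04,
        3.92949645e-03, -7.56653833e-06]), 'tool_pos': array([0.14581182, 0.60716665, 0.2301729 ]), 'tool_rot': array([-3.69440235e-01, -3.11936280e+00,  2.88334858e-03]), 'contact_force': array([-0.20079184,  0.33683766,  0.16583774]), 'wrist_torque': array([-0.0145981 , -0.00774634, -0.02392928]), 'grip_force': 0.0, 'opening': 0.08566015426333251}
```

View pics/scene0.png

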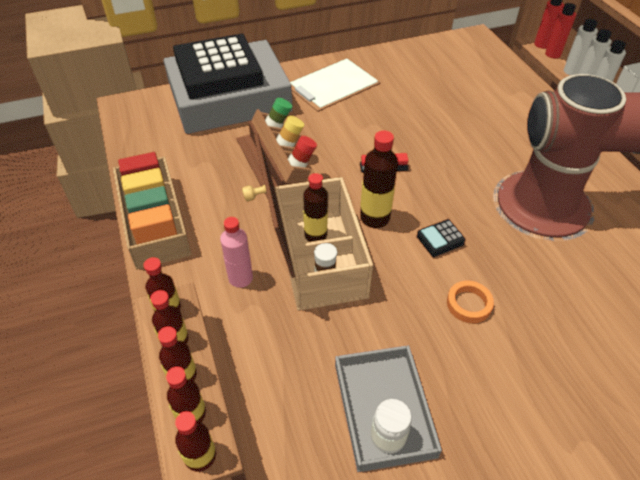

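View pics/top0.png

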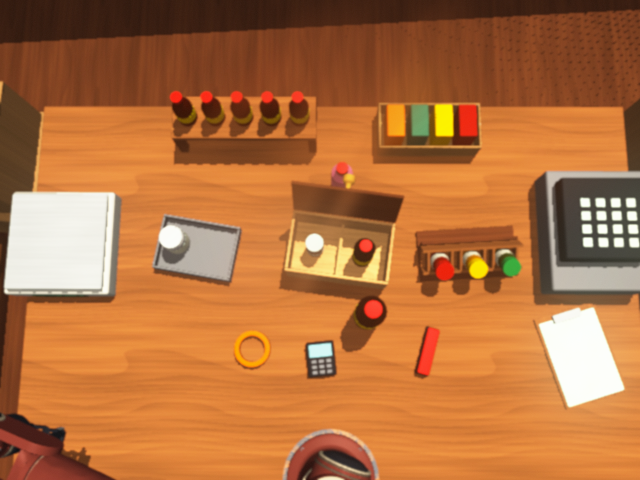

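The bottle candidates are:
- **In the case:** scene (316,208), top (365,250).
- **Large dark bottle on the counter:** scene (379,180), top (371,312).
- **Pink bottle:** scene (236,252).
- **Row of five:** on the far stand.

The smaller dark bottle in the case's right bay (-y) fits the description. The rack is on the right with the red jar in its nearest pocket (+y), and the tray is on the left. I'll confirm this in enlarged crops.

Run:
```python
import cv2
a=cv2.imread("pics/top0.png")[160:340,145:535]; cv2.imwrite("pics/topc.png",cv2.resize(a,None,fx=2.05,fy=2.05,interpolation=cv2.INTER_CUBIC))
a=cv2.imread("pics/scene0.png")[85:315,225:425]; cv2.imwrite("pics/scc.png",cv2.resize(a,None,fx=2.5,fy=2.5,interpolation=cv2.INTER_CUBIC))
```

```text
(no output)
```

View pics/topc.png

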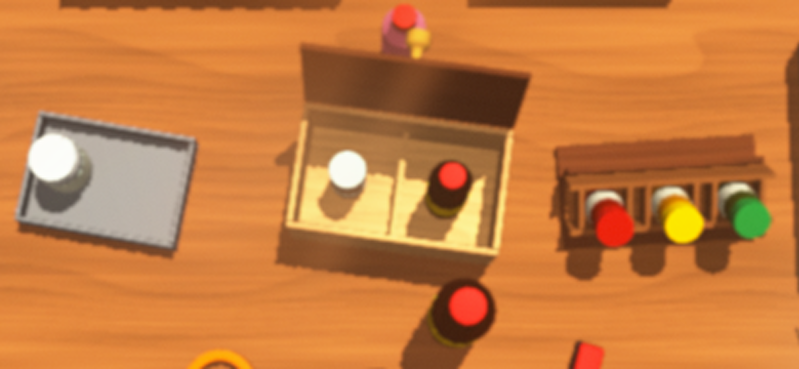

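View pics/scc.png

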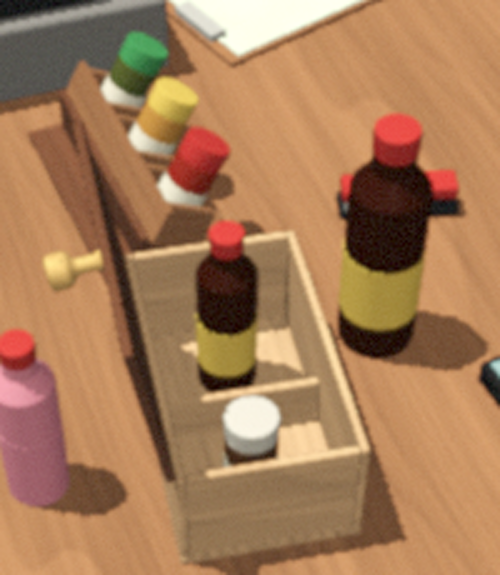

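The crops confirm it: the dark bottle in the case has its cap at top crop (453,175), next to the white jar. The counter bottle is clearly larger. The red jar is in the rack pocket nearest the case. Next I triangulate.

```bash
cat > h.py <<'E'
import numpy as np
from station import *
from scipy.spatial.transform import Rotation as Ro
def ray(c,px):
    d=c["R"].T@np.array([(px[0]-c["cx"])/c["fx"],(px[1]-c["cy"])/c["fy"],1]); o=-c["R"].T@c["t"]
    return o,d/np.linalg.norm(d)
def wcal(o):
    c=dict(get_calibration("wrist")); T=np.eye(4); T[:3,:3]=Ro.from_rotvec(o["tool_rot"]).as_matrix(); T[:3,3]=o["tool_pos"]
    M=np.linalg.inv(T@c["mount"]); c["R"]=M[:3,:3]; c["t"]=M[:3,3]; return c
def tri(rs):
    A=sum(np.eye(3)-np.outer(d,d) for o,d in rs); b=sum((np.eye(3)-np.outer(d,d))@o for o,d in rs)
    p=np.linalg.solve(A,b); return p,max(np.linalg.norm(np.cross(p-o,d)) for o,d in rs)
def atz(r,z): o,d=r; return o+d*(z-o[2])/d[2]
def proj(c,X): p=c["R"]@np.asarray(X)+c["t"]; return np.array([c["fx"]*p[0]/p[2]+c["cx"],c["fy"]*p[1]/p[2]+c["cy"]])
def tool(o): return Ro.from_rotvec(o["tool_rot"]).as_matrix(), o["tool_pos"]
E
python3 - <<'E'
from h import *
T=get_calibration("top");S=get_calibration("scene")
t=lambda u,v:ray(T,(145+u/2.05,160+v/2.05)); s=lambda u,v:ray(S,(225+u/2.5,85+v/2.5))
P={"NL":((288,227),(366,449)),"NR":((497,253),(292,233)),"FL":((306,104),(184,480)),"FR":((515,128),(131,255)),
"bottlecap":((453,175),(227,229)),"whitecap":((348,167),(251,412)),"redcap":((615,227),(209,147)),"yelcap":((684,222),(177,98)),"grcap":((750,216),(147,48)),"bigcap":((468,306),(398,132)),
"knob?":((418,37),(60,270))}
for k,(a,b) in P.items():
    p,e=tri([t(*a),s(*b)]); print(k,np.round(p*1e3),"err",round(e*1e3,1))
for k,a,b in (("tFL",(42,112),(362,467)),("tFR",(196,139),(336,357)),("tNR",(173,250),(407,348)),("tNL",(18,220),(438,458))):
    p,e=tri([t(*a),ray(S,b)]); print(k,np.round(p*1e3),round(e*1e3,1),np.round(atz(t(*a),.035)*1e3))
E
```

```text
NL [493. 107. 102.] err 1.8
NR [ 462. -136.  103.] err 0.1
FL [637.  90. 105.] err 1.2
FR [ 607. -157.  105.] err 3.8
bottlecap [541. -81. 181.] err 0.7
whitecap [564.  39.  98.] err 0.1
redcap [ 492. -274.  100.] err 0.9
yelcap [ 498. -355.   99.] err 1.6
grcap [ 505. -430.  107.] err 1.4
bigcap [392. -93. 230.] err 0.5
knob? [687. -40. 221.] err 0.8
tFL [644. 428.  20.] 2.9 [643. 423.  35.]
tFR [612. 231.  25.] 0.1 [609. 229.  35.]
tNR [475. 255.  17.] 2.5 [471. 253.  35.]
tNL [512. 454.   3.] 0.7 [507. 445.  35.]
```

```bash
cat >> h.py <<'E'
def plan(x,y,z,yaw=None):
    "tool-axis shift to world mm; yaw deg = direction of tool y from world y (ccw)"
    o=get_obs(); R,p=tool(o); s=0
    if yaw is not None:
        cur=np.degrees(np.arctan2(-R[0,1],R[1,1])); s=(yaw-cur+90)%180-90; s=-s
        R=R@Ro.from_euler('z',s,degrees=True).as_matrix()
    print("t",round(o["t"],2),"spin",np.round(s,1),"after-spin shift",np.round(R.T@(np.array([x,y,z])-p*1e3),1),"from",np.round(p*1e3,1))
E
python3 -c "
from h import *
plan(541,-81,270,-7.1)"
```

```text
t 0.1 spin -6.4 after-spin shift [-477.2 -634.1  -38.9] from [145.8 607.2 230.2]
```

servo_tool:
  increments:
    - [1,0,0,-20,-6.4]
    - [1,-24,-32,-2,0]
    - [1,-24,-32,-2,0]
    - [1,-24,-32,-2,0]
    - [1,-24,-32,-2,0]
    - [1,-24,-32,-2,0]
    - [1,-24,-32,-2,0]
    - [1,-24,-32,-2,0]
    - [1,-24,-32,-2,0]
    - [1,-24,-32,-2,0]
    - [1,-24,-32,-2,0]
    - [1,-24,-32,0,0]
  force: 60

```text
t: 1.6
tool_pos: [0.3647, 0.2245, 0.2711]
tool_rot: [-0.195, -3.136, 0.0]
contact_force: [0.3, 0.4, -1.4]
opening: 0.0852
grip_force: 0.0
```

servo_tool:
  increments:
    - [1,-24,-32,0,0]
    - [1,-24,-32,0,0]
    - [1,-24,-32,0,0]
    - [1,-24,-32,0,0]
    - [1,-24,-32,0,0]
    - [1,-24,-32,0,0]
    - [1,-24,-32,0,0]
    - [1,-24,-32,0,0]
    - [1,-22,-29,0,0]
    - [0.8,0,0,0,0]
    - [0.8,0,0,0,0]

```text
t: 2.98
tool_pos: [0.5411, -0.0832, 0.2707]
tool_rot: [-0.195, -3.134, -0.001]
contact_force: [0.4, 0.3, 0.8]
opening: 0.0683
grip_force: 0.0
```

Run:
```python
from h import *
import cv2
o=get_obs(); im=get_image("wrist"); cv2.imwrite("pics/w1.png",im[...,::-1]); np.save("w1.npy",np.r_[o["tool_pos"],o["tool_rot"]])
plan(541,-81,270,-7.1)
```

```text
t 3.02 spin 0.0 after-spin shift [0.3 1.9 0.9] from [541.  -82.9 270.9]
```

View pics/w1.png

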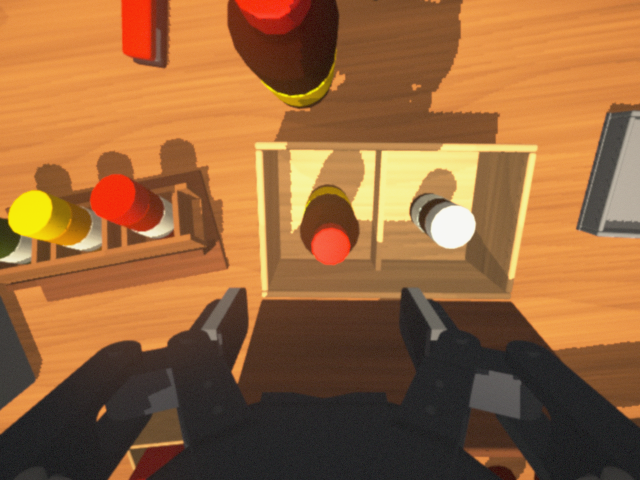

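The wrist view shows the bottle cap at (331,245), the red jar's cap face at about (118,203), and the case's near rim corners at (257,144) and (536,147).

Run:
```python
from h import *
w=np.load("w1.npy"); W=wcal({"tool_pos":w[:3],"tool_rot":w[3:]})
T=get_calibration("top");S=get_calibration("scene")
t=lambda u,v:ray(T,(145+u/2.05,160+v/2.05)); s=lambda u,v:ray(S,(225+u/2.5,85+v/2.5))
for k,a,b,c in (("bcap",(331,245),(453,175),(227,229)),("white",(448,226),(348,167),(251,412)),("red",(118,203),(615,227),(209,147)),("NR",(257,144),(497,253),(292,233)),("NL",(536,147),(288,227),(366,449))):
    r=[ray(W,a),t(*b),s(*c)]
    for q in (r[:2],r): p,e=tri(q); print(k,np.round(p*1e3),round(e*1e3,1),end=" ")
    print()
p=tri([ray(W,(331,245)),t(453,175)])[0]
plan(p[0]*1e3,p[1]*1e3,153,-7.1)
```

```text
bcap [537. -78. 198.] 1.1 bcap [541. -79. 182.] 1.6 
white [565.  39.  91.] 0.5 white [563.  38.  96.] 1.1 
red [ 497. -275.   99.] 3.2 red [ 495. -273.  102.] 4.6 
NR [ 463. -137.   89.] 0.5 NR [ 462. -135.  104.] 1.5 
NL [493. 108. 114.] 3.1 NL [494. 110. 108.] 4.2 
t 3.02 spin 0.0 after-spin shift [  4.3   3.8 117.9] from [541.  -82.9 270.9]
```

servo_tool:
  increments:
    - [0.8,0,3,20,0]
    - [0.8,0,0,25,0]
    - [0.8,0,0,25,0]
    - [0.8,0,0,25,0]
    - [0.8,0,0,15,0]
    - [0.8,0,0,10,0]
    - [0.8,0,0,0,0]
    - [0,0,0,0,0]
    - [0,0,0,0,0]
    - [0,0,0,0,0]
    - [0,0,0,0,0]
    - [0,0,0,0,0]
  force: 50

```text
t: 4.53
tool_pos: [0.5426, -0.0806, 0.1525]
tool_rot: [0.195, 3.133, -0.0]
contact_force: [-0.3, 2.1, 6.0]
opening: 0.0277
grip_force: 49.3
```

servo_tool:
  increments:
    - [0,0,0,-5,0]
    - [0,0,0,-10,0]
    - [0,0,0,-15,0]
    - [0,0,0,-20,0]
    - [0,0,0,-20,0]
    - [0,0,0,-20,0]
    - [0,0,0,-20,0]
    - [0,0,0,-15,0]
    - [0,0,0,-10,0]
    - [0,0,0,0,0]

```text
t: 5.78
tool_pos: [0.5422, -0.0807, 0.2871]
tool_rot: [0.195, 3.134, -0.0]
contact_force: [-0.0, 0.4, -4.1]
opening: 0.0273
grip_force: 49.5
```

Run:
```python
from h import *
import cv2
plan(549,288,290,-10)
a=get_image("scene")[...,::-1]; b=get_image("top")[...,::-1]
cv2.imwrite("pics/l1.png",np.hstack([cv2.resize(a[60:360,200:500],(400,400)),cv2.resize(b[140:340,250:450],(400,400))]))
```

```text
t 5.78 spin 2.9 after-spin shift [ 57.3 364.3  -3. ] from [542.2 -80.7 287.1]
```

View pics/l1.png

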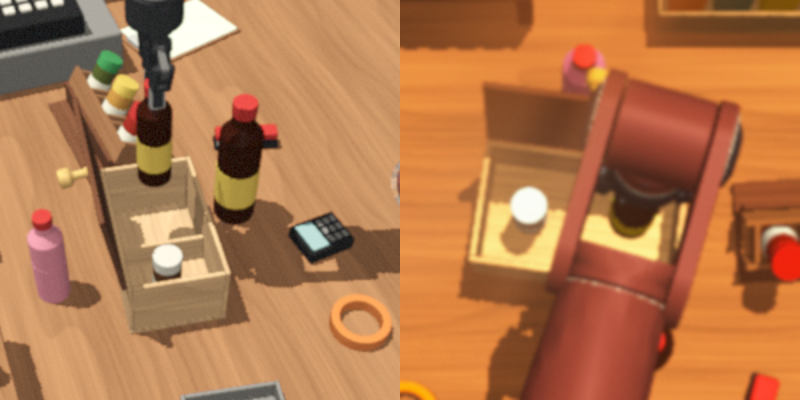

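The bottle is out and hanging upright. Next I carry it to the tray.

servo_tool:
  increments:
    - [0,1,10,0,2.9]
    - [0,3,20,0,0]
    - [0,5,30,0,0]
    - [0,6,40,0,0]
    - [0,6,40,0,0]
    - [0,6,40,0,0]
    - [0,6,40,0,0]
    - [0,6,40,0,0]
    - [0,6,40,0,0]
    - [0,5,30,0,0]
    - [0,4,20,0,0]
    - [0,3,14,0,0]

```text
t: 7.38
tool_pos: [0.548, 0.2889, 0.2858]
tool_rot: [-0.272, -3.129, 0.001]
contact_force: [-1.0, -0.1, -2.9]
opening: 0.0277
grip_force: 49.8
```

servo_tool:
  increments:
    - [0,0,0,10,0]
    - [0,0,0,20,0]
    - [0,0,0,25,0]
    - [0,0,0,25,0]
    - [0,0,0,20,0]
    - [0,0,0,15,0]
    - [0,0,0,5,0]
    - [0,0,0,2,0]
    - [0,0,0,0,0]
    - [0,0,0,0,0]

```text
t: 8.62
tool_pos: [0.549, 0.288, 0.1653]
tool_rot: [0.274, 3.128, 0.001]
contact_force: [-0.1, -1.0, -4.0]
opening: 0.0272
grip_force: 49.7
```

Run:
```python
from h import *
plan(549,288,151.5,-10)
print(get_obs()["contact_force"])
import cv2
a=get_image("scene")[...,::-1]; b=get_image("top")[...,::-1]
cv2.imwrite("pics/l2.png",np.hstack([cv2.resize(a[230:480,260:510],(400,400)),cv2.resize(b[170:320,120:270],(400,400))]))
```

```text
t 8.62 spin -0.0 after-spin shift [ 0.  -0.  13.8] from [549.  288.  165.3]
[-0.088678   -1.03328766 -3.98829796]
```

View pics/l2.png

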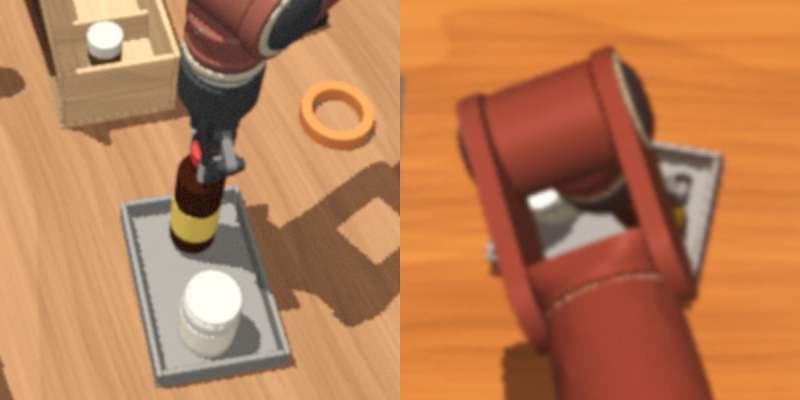

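The bottle is upright over the free half of the tray, clear of its walls and the tin. I lower it the last 14 mm or so until it touches.

servo_tool:
  increments:
    - [0,0,0,5,0]
    - [0,0,0,4,0]
    - [0,0,0,2,0]
    - [0,0,0,1,0]
    - [0,0,0,1,0]
    - [0,0,0,0,0]
    - [0,0,0,0,0]

```text
t: 9.6
tool_pos: [0.5486, 0.2878, 0.1516]
tool_rot: [0.274, 3.129, 0.0]
contact_force: [-0.5, 0.6, -2.2]
opening: 0.0277
grip_force: 49.9
```

servo_tool:
  increments:
    - [0,0,0,1,0]
    - [0,0,0,0,0]
    - [0,0,0,0,0]

```text
t: 9.98
tool_pos: [0.5491, 0.288, 0.1515]
tool_rot: [0.274, 3.128, 0.001]
contact_force: [0.3, -1.2, 4.3]
opening: 0.0275
grip_force: 50.3
```

servo_tool:
  increments:
    - [0.2,0,0,0,0]
    - [0.5,0,0,0,0]
    - [0.7,0,0,0,0]
    - [0.75,0,0,0,0]
    - [0.75,0,0,-5,0]
    - [0.75,0,0,-15,0]
    - [0.75,0,0,-30,0]
    - [0.75,0,0,-35,0]
    - [0.75,0,0,-35,0]
    - [0.75,0,0,-10,0]
    - [0.75,0,0,0,0]

```text
t: 11.35
tool_pos: [0.5487, 0.2879, 0.2812]
tool_rot: [0.274, 3.128, 0.001]
contact_force: [0.2, 0.2, -0.5]
opening: 0.0641
grip_force: 0.0
```

Run:
```python
from h import *
plan(495,-272,270,4.8)
```

```text
t 11.35 spin -14.8 after-spin shift [ 100.4 -553.4   10.7] from [548.7 287.9 281.2]
```

servo_tool:
  increments:
    - [0.75,0,0,0,-7.4]
    - [0.75,0,0,0,-7.4]
    - [0.75,4,-20,0,0]
    - [0.75,7,-40,0,0]
    - [0.75,9,-50,0,0]
    - [0.75,9,-50,0,0]
    - [0.75,9,-50,0,0]
    - [0.75,9,-50,0,0]
    - [0.75,9,-50,0,0]
    - [0.75,9,-50,0,0]
    - [0.75,9,-50,0,0]
    - [0.75,9,-50,0,0]

```text
t: 12.85
tool_pos: [0.5025, -0.1796, 0.279]
tool_rot: [0.127, -3.137, -0.001]
contact_force: [1.5, -0.3, -0.0]
opening: 0.0639
grip_force: 0.0
```

servo_tool:
  increments:
    - [0.75,9,-50,3,0]
    - [0.75,6,-33,3,0]
    - [0.75,2,-10,3,0]
    - [0.75,0,0,0,0]
    - [0.75,0,0,0,0]

```text
t: 13.48
tool_pos: [0.495, -0.2706, 0.2711]
tool_rot: [0.132, -3.139, -0.001]
contact_force: [0.3, 0.3, 0.2]
opening: 0.0641
grip_force: 0.0
```

Run:
```python
from h import *
import cv2
o=get_obs(); im=get_image("wrist"); cv2.imwrite("pics/w2.png",im[...,::-1]); np.save("w2.npy",np.r_[o["tool_pos"],o["tool_rot"]])
plan(495,-272,270,4.8)
b=get_image("top")[...,::-1]; cv2.imwrite("pics/top2.png",b)
cv2.imwrite("pics/w2c.png",np.hstack([cv2.resize(im[60:340,120:500,::-1],(543,400),interpolation=cv2.INTER_CUBIC),cv2.resize(b[140:340,130:258],(256,400))]))
```

```text
t 13.53 spin 0.1 after-spin shift [ 0.3 -1.4  1.4] from [ 495.1 -270.6  271.4]
```

View pics/w2c.png

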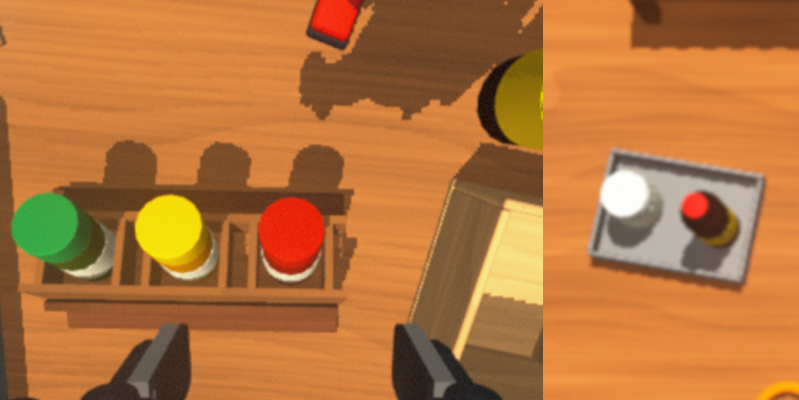

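The wrist view shows the red jar's cap centred at (324,222), in line with the tool. The bottle stands in the tray next to the tin.

Run:
```python
from h import *
w=np.load("w2.npy"); W=wcal({"tool_pos":w[:3],"tool_rot":w[3:]}); w=np.load("w1.npy"); W1=wcal({"tool_pos":w[:3],"tool_rot":w[3:]})
T=get_calibration("top");S=get_calibration("scene")
t=lambda u,v:ray(T,(145+u/2.05,160+v/2.05)); s=lambda u,v:ray(S,(225+u/2.5,85+v/2.5))
r=[ray(W,(323.7,222.4)),t(615,227),s(209,147),ray(W1,(118,203))]
for q in (r[:2],[r[0],r[2]],r[:3],[r[0],r[3]],r): p,e=tri(q); print(np.round(p*1e3),round(e*1e3,1))
print(atz(r[0],.112)*1e3, atz(r[0],.102)*1e3)
# rack walls: near(-x) wall bottom/top lines and back line at column 291 crop
for v in (190,215,290,300): print(v,[np.round(atz(ray(W,(120+291*.7,60+v*.7)),z)*1e3) for z in (.035,.06,.08)])
R,_=tool(get_obs()); ax=np.array([-.479*np.cos(.084),-.479*np.sin(.084),.878])
for k in (0,5,10): # project predicted silhouette: cap rim ends along lean for cap top centre c
    c=atz(r[0],.102+.001*k)
    e=np.cross(ax,[np.sin(.084)*-1,np.cos(.084),0]); print([np.round(proj(W,c+d),1) for d in (.022*e,-.022*e,-.09*ax+.022*e,-.09*ax-.022*e)])
```

```text
[ 491. -270.  124.] 0.7
[ 495. -269.  104.] 1.5
[ 494. -271.  104.] 2.6
[ 497. -271.  106.] 1.8
[ 495. -271.  104.] 4.1
[ 494.24331097 -270.26984417  112.        ] [ 496.53791258 -270.06965907  102.        ]
190 [array([ 478., -272.,   35.]), array([ 474., -272.,   60.]), array([ 471., -272.,   80.])]
215 [array([ 498., -270.,   35.]), array([ 493., -270.,   60.]), array([ 489., -271.,   80.])]
290 [array([ 562., -265.,   35.]), array([ 553., -265.,   60.]), array([ 546., -266.,   80.])]
300 [array([ 571., -264.,   35.]), array([ 561., -265.,   60.]), array([ 554., -265.,   80.])]
[array([323.7, 200.7]), array([323.7, 244.8]), array([323.7, 224.9]), array([323.7, 260. ])]
[array([323.7, 200.3]), array([323.7, 245.2]), array([323.6, 224.9]), array([323.7, 260.5])]
[array([323.7, 200. ]), array([323.7, 245.6]), array([323.6, 225. ]), array([323.7, 261. ])]
```

Run:
```python
from h import *
plan(508,-269.5,65,4.8)
```

```text
t 13.57 spin 0.1 after-spin shift [-12.7   0.  206.5] from [ 495.2 -270.6  271.5]
```

servo_tool:
  increments:
    - [0.75,-3,0,20,0]
    - [0.75,-5,0,30,0]
    - [0.75,-5,0,35,0]
    - [0.75,0,0,35,0]
    - [0.75,0,0,30,0]
    - [0.75,0,0,25,0]
    - [0.75,0,0,20,0]
    - [0.75,0,0,11,0]
    - [0.75,0,0,0,0]
    - [0.75,0,0,0,0]
  force: 25

```text
t: 14.82
tool_pos: [0.5084, -0.2707, 0.0657]
tool_rot: [-0.131, 3.138, -0.001]
contact_force: [-0.2, 0.8, 0.6]
opening: 0.0639
grip_force: 0.0
```

servo_tool:
  increments:
    - [0,0,0,0,0]
    - [0,0,0,0,0]
    - [0,0,0,0,0]
    - [0,0,0,0,0]

```text
t: 15.32
tool_pos: [0.5082, -0.2707, 0.0657]
tool_rot: [-0.131, 3.138, -0.001]
contact_force: [-0.6, 0.0, 3.2]
opening: 0.0432
grip_force: 25.6
```

servo_tool:
  increments:
    - [0,2,0,-4,0]
    - [0,4,0,-7,0]
    - [0,4,0,-7,0]
    - [0,1.5,0,-3,0]
    - [0,-3,0,-2,0]
    - [0,-4,0,-2,0]
    - [0,-4,0,-3,0]
    - [0,-4,0,-3,0]
    - [0,0,0,0,0]

```text
t: 16.45
tool_pos: [0.5104, -0.2699, 0.0956]
tool_rot: [0.132, -3.135, -0.002]
contact_force: [-5.4, 0.5, -1.6]
opening: 0.0432
grip_force: 26.1
```

servo_tool:
  increments:
    - [0,-4,0,-3,0]
    - [0,-4,0,-3,0]
    - [0,-4,0,-3,0]
    - [0,-4,0,-2,0]
    - [0,0,0,0,0]

```text
t: 17.08
tool_pos: [0.5279, -0.2688, 0.1076]
tool_rot: [-0.132, 3.138, -0.0]
contact_force: [-2.6, 0.6, -2.9]
opening: 0.0433
grip_force: 26.0
```

Run:
```python
from h import *
import cv2
print(get_obs()["tool_pos"])
a=get_image("scene"); cv2.imwrite("pics/s3.png",a[...,::-1])
o=get_obs(); im=get_image("wrist"); cv2.imwrite("pics/w3.png",im[...,::-1])
cv2.imwrite("pics/c3.png",np.hstack([cv2.resize(a[85:205,235:355,::-1],(400,400),interpolation=cv2.INTER_CUBIC),cv2.resize(im[100:420,160:480,::-1],(400,400))]))
```

```text
[ 0.52789864 -0.26883681  0.10760155]
```

View pics/c3.png

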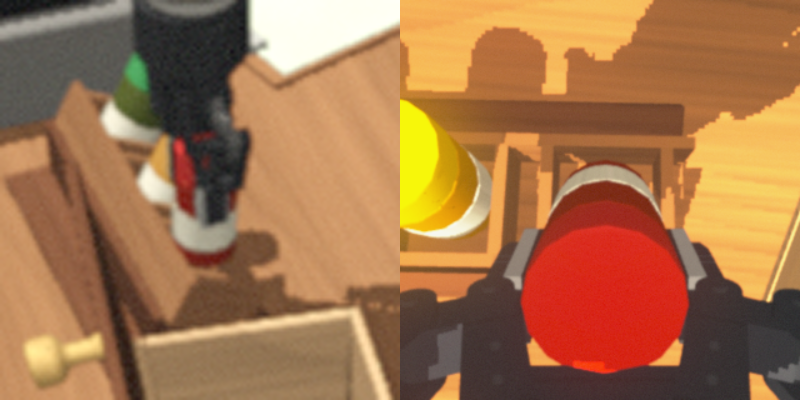

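The jar looks nearly upright in the grip, with its cap centre at wrist (324,338) and its near bottom edge at (324,230). I work out the tilt and how far below the grip its underside is.

Run:
```python
from h import *
from scipy.optimize import least_squares
o=get_obs(); W=wcal(o); R,p=tool(o); X=-R[:,0]; Z=np.array([0,0,1.])
def pts(v):
    th,L,s=v; a=-np.sin(th)*X+np.cos(th)*Z; e=np.cos(th)*X+np.sin(th)*Z
    g=p+Z*.023+X*s; b=g-L*a; return b+.09*a, b-.022*e, b, b+.09*a-.022*e,b+.09*a+.022*e
for s in (-.004,0,.004):
    f=lambda v:[proj(W,pts([*v,s])[0])[1]-337.6, proj(W,pts([*v,s])[1])[1]-230]
    r=least_squares(f,[.1,.065]); q=pts([*r.x,s]); print(s,np.round(r.x,4),r.cost,"lowest",np.round(q[1]*1e3),"bottom c",np.round(q[2]*1e3),"cap c",np.round(q[0]*1e3),[round(proj(W,y)[1]) for y in q[3:]],"(seen rim 272..396)")
```

```text
-0.004 [0.0701 0.0727] 6.866245319043687e-27 lowest [ 507. -271.   56.] bottom c [ 529. -269.   58.] cap c [ 523. -269.  148.] [278, 393] (seen rim 272..396)
0 [0.0366 0.0804] 6.866245319043687e-27 lowest [ 509. -270.   49.] bottom c [ 531. -269.   50.] cap c [ 527. -269.  140.] [283, 388] (seen rim 272..396)
0.004 [0.0063 0.0873] 1.134949961559574e-25 lowest [ 510. -270.   43.] bottom c [ 532. -268.   43.] cap c [ 532. -269.  133.] [287, 384] (seen rim 272..396)
```

servo_tool:
  increments:
    - [0,0,0,-5,0]
    - [0,0,0,-15,0]
    - [0,0,0,-20,0]
    - [0,0,0,-20,0]
    - [0,0,0,-15,0]
    - [0,0,0,-7,0]
    - [0,0,0,0,6]
    - [0,0,0,0,5.9]
    - [0,0,0,0,0]
  force: 30

```text
t: 18.3
tool_pos: [0.5271, -0.2687, 0.1888]
tool_rot: [-0.193, -3.135, -0.001]
contact_force: [-0.2, -0.2, -2.1]
opening: 0.0433
grip_force: 31.0
```

Run:
```python
from h import *
plan(540.5,-82,190,-7.1)
```

```text
t 18.3 spin 0.1 after-spin shift [  9.8 187.   -1.1] from [ 527.1 -268.7  188.8]
```

servo_tool:
  increments:
    - [0,1,12,0,0]
    - [0,1,25,0,0]
    - [0,2,35,0,0]
    - [0,2,40,0,0]
    - [0,2,35,0,0]
    - [0,1,25,0,0]
    - [0,1,15,0,0]
    - [0,0,0,0,0]
    - [0,0,0,0,0]

```text
t: 19.42
tool_pos: [0.5406, -0.0827, 0.1893]
tool_rot: [-0.195, -3.135, 0.001]
contact_force: [0.3, -0.1, -1.9]
opening: 0.0431
grip_force: 31.0
```

servo_tool:
  increments:
    - [0,0,0,10,0]
    - [0,0,0,20,0]
    - [0,0,0,25,0]
    - [0,0,0,25,0]
    - [0,0,0,20,0]
    - [0,0,0,10,0]
    - [0,0,0,4,0]
    - [0,0,0,3,0]
    - [0,0,0,0,0]

```text
t: 20.55
tool_pos: [0.5411, -0.0822, 0.0729]
tool_rot: [0.195, 3.134, -0.0]
contact_force: [0.2, -0.1, -1.3]
opening: 0.0434
grip_force: 31.0
```

servo_tool:
  increments:
    - [0,0,0,3,0]
    - [0,0,0,3,0]
    - [0,0,0,2,0]
    - [0,0,0,2,0]
    - [0,0,0,0,0]

```text
t: 21.18
tool_pos: [0.5404, -0.0821, 0.062]
tool_rot: [-0.195, -3.135, -0.0]
contact_force: [-0.5, 0.8, -1.7]
opening: 0.0431
grip_force: 31.0
```

servo_tool:
  increments:
    - [0,0,0,2,0]
    - [0,0,0,1,0]
    - [0,0,0,1,0]
    - [0,0,0,0,0]

```text
t: 21.68
tool_pos: [0.5406, -0.0821, 0.0582]
tool_rot: [-0.195, -3.135, -0.0]
contact_force: [0.5, 1.0, -1.8]
opening: 0.0435
grip_force: 31.0
```

servo_tool:
  increments:
    - [0,0,0,1,0]
    - [0,0,0,1,0]
    - [0,0,0,1,0]
    - [0,0,0,0,0]

```text
t: 22.18
tool_pos: [0.5405, -0.0821, 0.0552]
tool_rot: [-0.195, -3.135, -0.0]
contact_force: [0.3, -0.6, -1.6]
opening: 0.0435
grip_force: 31.0
```

servo_tool:
  increments:
    - [0,0,0,1,0]
    - [0,0,0,1,0]
    - [0,0,0,1,0]
    - [0,0,0,0,0]

```text
t: 22.68
tool_pos: [0.5407, -0.0819, 0.0523]
tool_rot: [0.195, 3.135, 0.001]
contact_force: [0.4, 1.5, -1.0]
opening: 0.0433
grip_force: 31.2
```

servo_tool:
  increments:
    - [0,0,0,1,0]
    - [0,0,0,1,0]
    - [0,0,0,0,0]

```text
t: 23.05
tool_pos: [0.5411, -0.0817, 0.0506]
tool_rot: [0.194, 3.134, 0.001]
contact_force: [2.4, 4.3, 0.6]
opening: 0.0433
grip_force: 32.4
```

servo_tool:
  increments:
    - [0,0,0,1,0]
    - [0,0,0,0,0]
    - [0,0,0,0,0]

```text
t: 23.42
tool_pos: [0.5413, -0.0816, 0.0498]
tool_rot: [0.194, 3.134, 0.001]
contact_force: [2.7, 6.0, 1.4]
opening: 0.0432
grip_force: 32.6
```

Run:
```python
from h import *
import cv2
a=get_image("scene")[...,::-1].copy(); cv2.imwrite("pics/s4.png",a); b=get_image("top")[...,::-1].copy(); cv2.imwrite("pics/t4.png",b)
for n in ("scene0","l","s3","s4"):
    im=cv2.imread(f"pics/{n}.png")
    if im is None: continue
    h=cv2.cvtColor(im,cv2.COLOR_BGR2HSV)[130:235,355:412]; h0=h
    red=((h0[...,0]<6)|(h0[...,0]>174))&(h0[...,1]>200)&(h0[...,2]>130); yel=(h0[...,0]>20)&(h0[...,0]<32)&(h0[...,1]>140)
    print(n,[(m.sum(),np.round(np.argwhere(m).mean(0)+[130,355],1)) for m in (red,yel) if m.any()])
cv2.imwrite("pics/c4.png",np.hstack([cv2.resize(a[110:310,250:450],(400,400),interpolation=cv2.INTER_CUBIC),cv2.resize(b[200:340,290:430],(400,400),interpolation=cv2.INTER_CUBIC)]))
print(get_obs()["contact_force"],get_obs()["wrist_torque"])
```

```text
scene0 [(np.int64(4), array([147.5, 379.2])), (np.int64(735), array([202.7, 375.7]))]
s3 [(np.int64(1), array([149., 386.])), (np.int64(748), array([202.6, 375.6]))]
s4 [(np.int64(2), array([152., 389.])), (np.int64(725), array([202.9, 376. ]))]
[1.85070907 4.85652329 1.11613417] [ 0.45020105 -0.26311876  0.07022807][ WARN:0@1.250] global loadsave.cpp:275 findDecoder imread_('pics/l.png'): can't open/read file: check file path/integrity
```

View pics/c4.png

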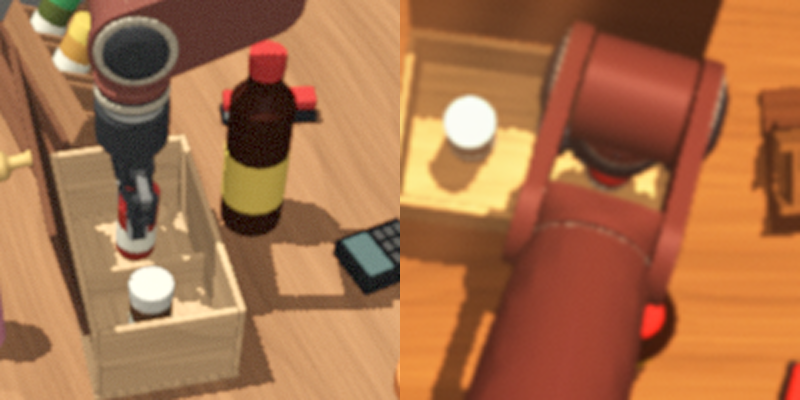

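Run:
```python
from h import *
S=get_calibration("scene")
for z in (7,10,15):
    a=np.linspace(0,6.28,73); print(z,max((proj(S,[.541+.022*np.cos(t),-.082+.022*np.sin(t),z/1e3]).tolist() for t in a),key=lambda p:p[1]))
print("bottle",max((proj(S,[.541+.026*np.cos(t),-.080+.026*np.sin(t),.007]).tolist() for t in a),key=lambda p:p[1]))
import cv2
im=cv2.imread("pics/s4.png"); print(im[222:246,317].tolist())
```

```text
7 [315.77285192506275, 241.15839974457342]
10 [315.77366069734154, 240.2750484100608]
15 [315.77501526993854, 238.7955670497811]
bottle [316.0533531120422, 243.19394366820927]
[[42, 42, 41], [38, 37, 33], [35, 34, 29], [37, 41, 39], [40, 41, 38], [39, 43, 39], [42, 41, 42], [75, 83, 88], [130, 147, 152], [150, 170, 175], [153, 173, 179], [151, 171, 176], [152, 173, 178], [136, 157, 167], [87, 104, 135], [41, 47, 115], [22, 34, 111], [36, 53, 117], [100, 137, 177], [151, 201, 239], [168, 219, 255], [148, 198, 235], [121, 161, 194], [152, 178, 198]]
```

The counter bottle hasn't moved, and the jar looks upright at floor level in its bay. I release gently.

servo_tool:
  increments:
    - [0.53,0,0,0,0]
    - [0.53,0,0,0,0]
    - [0.56,0,0,0,0]
    - [0.62,0,0,0,0]
    - [0.66,0,0,0,0]
    - [0.66,0,0,0,0]
    - [0.66,0,0,0,0]

```text
t: 24.4
tool_pos: [0.541, -0.0763, 0.05]
tool_rot: [-0.196, -3.135, -0.017]
contact_force: [0.8, 26.5, 7.4]
opening: 0.0563
grip_force: 0.0
```

servo_tool:
  increments:
    - [0.6,0,0,0,0]
    - [0.58,0,0,0,0]
    - [0.58,0,0,-1,0]

```text
t: 24.78
tool_pos: [0.5401, -0.0788, 0.0494]
tool_rot: [-0.195, -3.134, -0.01]
contact_force: [2.8, 13.3, -2.0]
opening: 0.0497
grip_force: 0.0
```

servo_tool:
  increments:
    - [0.57,0,0,-2,0]
    - [0.57,0,0,-4,0]
    - [0.57,0,0,-4,0]

```text
t: 25.15
tool_pos: [0.5399, -0.0819, 0.0598]
tool_rot: [-0.194, -3.134, 0.0]
contact_force: [-0.1, -0.5, -0.1]
opening: 0.0487
grip_force: 0.0
```

servo_tool:
  increments:
    - [0.6,0,0,-5,0]
    - [0.65,0,0,-10,0]
    - [0.65,0,0,-20,0]
    - [0.65,0,0,-30,0]
    - [0.65,0,0,-30,0]
    - [0.65,0,0,-35,0]
    - [0.65,0,0,-40,0]
    - [0.65,0,0,-20,0]
    - [0.65,0,0,-15,0]
    - [0.65,0,0,0,0]

```text
t: 26.4
tool_pos: [0.5409, -0.0822, 0.266]
tool_rot: [0.195, 3.134, -0.001]
contact_force: [0.6, -0.7, -0.7]
opening: 0.0556
grip_force: 0.0
```

Run:
```python
from h import *
import cv2
o=get_obs(); W=wcal(o); im=get_image("wrist"); cv2.imwrite("pics/w5.png",im[...,::-1]); T=get_calibration("top")
s=get_image("scene"); cv2.imwrite("pics/s5.png",s[...,::-1]); S=get_calibration("scene"); b=get_image("top"); cv2.imwrite("pics/t5.png",b[...,::-1])
def red(a,box,hi=1):
    x0,x1,y0,y1=box; h=cv2.cvtColor(np.ascontiguousarray(a[y0:y1,x0:x1]),cv2.COLOR_RGB2HSV)
    m=(((h[...,0]<7)|(h[...,0]>173))&(h[...,1]>190)&(h[...,2]>120)).astype(np.uint8)
    n,l,st,c=cv2.connectedComponentsWithStats(m); return [(st[i].tolist(),np.round(c[i]+[x0,y0],1).tolist()) for i in range(1,n) if st[i,4]>30]
print(o["tool_pos"])
print("wrist exp",proj(W,[.541,-.082,.097]),red(im,(0,640,0,480)))
print("scene exp",proj(S,[.541,-.082,.097]),red(s,(280,360,150,250)))
print("white cap", [np.round(proj(c,[.563,.038,.097])) for c in (W,S)])
```

```text
[ 0.54087613 -0.08223857  0.26602132]
wrist exp [323.81779088 220.67862673] [([118, 0, 34, 59, 1811], [134.7, 27.5]), ([232, 0, 63, 31, 1420], [265.2, 13.1]), ([304, 194, 44, 47, 1331], [327.5, 216.4])]
scene exp [315.9184556  205.57061349] []
white cap [array([450., 228.]), array([326., 250.])]
```

The jar stands upright in its bay, with its cap at wrist (327,216) as a round disc. Next is the lid: I check the pink bottle's position behind it and the measured lid angle, then plan a push arc from behind.

```bash
cat >> h.py <<'E'
C0=np.array([549.5,-24.]); cy=np.radians(-7.1); CX=np.array([np.cos(cy),np.sin(cy)]); CY=np.array([-np.sin(cy),np.cos(cy)])
def cplan(x,y,z): w=C0+CX*x+CY*y; print("world",np.round(w)); plan(w[0],w[1],z,-7.1)
E
python3 - <<'E'
from h import *
T=get_calibration("top");S=get_calibration("scene")
t=lambda u,v:ray(T,(145+u/2.05,160+v/2.05)); s=lambda u,v:ray(S,(225+u/2.5,85+v/2.5))
for n,a,b in (("pink",(404,17),(15,338)),("lid corner -y",(529,73),(75,68)),("knob",(418,37),(58,270))):
    p,e=tri([t(*a),s(*b)]); p*=1e3; d=p[:2]-C0; print(n,np.round(p),round(e*1e3,1),"case",np.round([d@CX,d@CY]))
cplan(0,-60,320); cplan(140,-60,320)
H=np.array([75,110.5])
for a in (1.68,1.57,1.4,1.2,1,.8,.6,.4,.3,.2,.1,0):
    q=H+130*np.array([-np.cos(a),np.sin(a)])+8*np.array([np.sin(a),np.cos(a)]); print(a,np.round(q+[11,0],1))
E
```

```text
pink [727. -27. 174.] 2.1 case [177.  19.]
lid corner -y [ 631. -154.  306.] 5.3 case [  97. -119.]
knob [688. -40. 221.] 0.1 case [140.   1.]
world [542. -84.]
t 26.55 spin -0.0 after-spin shift [ -2.2  -1.3 -56.6] from [539.9 -81.9 263.4]
world [ 681. -101.]
t 26.55 spin -0.0 after-spin shift [-142.2   -1.3  -57. ] from [539.9 -81.9 263.4]
1.68 [108.1 238.9]
1.57 [ 93.9 240.5]
1.4 [ 71.8 240. ]
1.2 [ 46.3 234.6]
1 [ 22.5 224.2]
0.8 [  1.2 209.3]
0.6 [-16.8 190.5]
0.4 [-30.6 168.5]
0.3 [-35.8 156.6]
0.2 [-39.8 144.2]
0.1 [-42.6 131.4]
0 [-44.  118.5]
```

servo_tool:
  increments:
    - [0,0,0,-20,0]
    - [0,0,0,-30,0]
    - [0,0,0,-16,0]
    - [0,-15,0,0,0]
    - [0,-30,0,0,0]
    - [0,-40,0,0,0]
    - [0,-35,0,0,0]
    - [0,-20,0,0,0]
    - [0,-7,0,0,0]
    - [0,0,0,0,0]
  force: 30

```text
t: 27.8
tool_pos: [0.6865, -0.1003, 0.3299]
tool_rot: [-0.195, -3.134, -0.001]
contact_force: [-0.3, -0.8, 0.9]
opening: -0.0001
grip_force: 0.0
```

Run:
```python
from h import *
import cv2
o=get_obs(); W=wcal(o); im=get_image("wrist"); cv2.imwrite("pics/w6.png",im[...,::-1])
cplan(140,-60,239)
# lid top edge: predicted rows for outer/inner free edge at several angles, column at y=-100
H=np.array([75,110.5])
for a in (1.6,1.65,1.7,1.75,1.8):
    u=np.array([-np.cos(a),np.sin(a)]);n=np.array([np.sin(a),np.cos(a)])
    print(a,[np.round(proj(W,np.r_[C0+CX*q[0]+CY*-20,q[1]]/1e3)).tolist() for q in (H+150*u,H+150*u+8*n)])
print([(r,im[r,330].tolist()) for r in range(60,330,6)])
```

```text
world [ 681. -101.]
t 27.85 spin -0.0 after-spin shift [ 5.  -1.3 91.6] from [ 686.2 -100.2  330.6]
1.6 [[386.0, 152.0], [385.0, 165.0]]
1.65 [[385.0, 164.0], [384.0, 177.0]]
1.7 [[384.0, 176.0], [384.0, 189.0]]
1.75 [[384.0, 188.0], [383.0, 200.0]]
1.8 [[383.0, 199.0], [382.0, 210.0]]
[(60, [247, 76, 26]), (66, [247, 80, 29]), (72, [247, 81, 44]), (78, [247, 82, 42]), (84, [247, 83, 37]), (90, [194, 57, 29]), (96, [178, 154, 127]), (102, [235, 183, 107]), (108, [229, 171, 104]), (114, [227, 169, 102]), (120, [226, 170, 100]), (126, [231, 177, 105]), (132, [226, 170, 101]), (138, [229, 174, 103]), (144, [222, 164, 101]), (150, [115, 75, 51]), (156, [111, 68, 42]), (162, [109, 70, 46]), (168, [114, 72, 45]), (174, [113, 70, 42]), (180, [111, 68, 43]), (186, [116, 70, 46]), (192, [127, 76, 47]), (198, [189, 112, 61]), (204, [245, 175, 88]), (210, [246, 187, 90]), (216, [247, 193, 93]), (222, [247, 191, 97]), (228, [246, 184, 92]), (234, [247, 190, 92]), (240, [247, 189, 90]), (246, [247, 197, 96]), (252, [247, 198, 95]), (258, [247, 201, 99]), (264, [247, 206, 102]), (270, [247, 197, 98]), (276, [247, 196, 97]), (282, [172, 139, 117]), (288, [162, 136, 121]), (294, [160, 134, 119]), (300, [154, 131, 117]), (306, [156, 135, 121]), (312, [153, 132, 120]), (318, [170, 153, 139]), (324, [147, 131, 120])]
```

servo_tool:
  increments:
    - [0,0,0,20,0]
    - [0,0,0,30,0]
    - [0,0,0,25,0]
    - [0,0,0,16,0]
    - [0,8,0,0,0]
    - [0,8,0,0,0]
    - [0,8,0,0,0]
    - [0,6,0,0,0]
    - [0,6,0,-1,0]
    - [0,6,0,0,0]
    - [0,6,0,0,0]
    - [0,0,0,0,0]

```text
t: 29.35
tool_pos: [0.6381, -0.0942, 0.2409]
tool_rot: [-0.195, -3.134, -0.0]
contact_force: [-0.2, 0.5, -0.4]
opening: -0.0001
grip_force: 0.0
```

servo_tool:
  increments:
    - [0,10,0,0,0]
    - [0,10,0,0,0]
    - [0,10,0,1,0]
    - [0,10,0,2,0]
    - [0,10,0,3,0]

```text
t: 29.98
tool_pos: [0.5886, -0.088, 0.2354]
tool_rot: [0.195, 3.135, 0.0]
contact_force: [1.6, 1.7, 0.7]
opening: -0.0
grip_force: 0.6
```

```bash
cat > lid.py <<'E'
from h import *
import cv2,sys
o=get_obs(); W=wcal(o); im=get_image("wrist"); cv2.imwrite(f"pics/{sys.argv[1]}.png",im[...,::-1])
d=o["tool_pos"][:2]*1e3-C0; print("t",o["t"],"case xy",np.round([d@CX,d@CY],1),"z",o["tool_pos"][2]*1e3,"F",np.round(o["contact_force"],1))
H=np.array([75,110.5])
for a in eval(sys.argv[2]):
    u=np.array([-np.cos(a),np.sin(a)]);n=np.array([np.sin(a),np.cos(a)])
    print(a,[np.round(proj(W,np.r_[C0+CX*q[0]+CY*-30,q[1]]/1e3)).tolist() for q in (H+150*u,H+150*u+8*n)])
c=int(sys.argv[3]); print([(r,im[r,c].tolist()) for r in range(0,330,10)])
E
python3 lid.py w7 "(1.6,1.4,1.3,1.2,1.1)" 420
```

```text
t 29.975 case xy [ 46.7 -58.7] z 235.38485968235315 F [1.6 1.7 0.7]
1.6 [[391.0, 396.0], [389.0, 411.0]]
1.4 [[394.0, 331.0], [393.0, 350.0]]
1.3 [[394.0, 295.0], [394.0, 315.0]]
1.2 [[394.0, 258.0], [394.0, 278.0]]
1.1 [[393.0, 222.0], [393.0, 241.0]]
[(0, [155, 96, 51]), (10, [157, 98, 56]), (20, [154, 98, 58]), (30, [147, 96, 54]), (40, [149, 95, 57]), (50, [150, 96, 52]), (60, [140, 90, 50]), (70, [136, 86, 50]), (80, [223, 167, 101]), (90, [134, 100, 62]), (100, [164, 121, 72]), (110, [221, 163, 97]), (120, [224, 166, 101]), (130, [215, 158, 94]), (140, [217, 161, 96]), (150, [222, 167, 100]), (160, [220, 162, 98]), (170, [108, 79, 46]), (180, [145, 104, 63]), (190, [229, 176, 104]), (200, [218, 162, 98]), (210, [217, 159, 94]), (220, [219, 164, 98]), (230, [179, 130, 80]), (240, [171, 128, 79]), (250, [165, 121, 77]), (260, [225, 168, 97]), (270, [105, 61, 40]), (280, [104, 66, 45]), (290, [167, 105, 60]), (300, [246, 184, 94]), (310, [246, 179, 91]), (320, [245, 180, 89])]
```

servo_tool:
  increments:
    - [0,8,0,3,0]
    - [0,8,0,4,0]
    - [0,8,0,4,0]
    - [0,7,0,5,0]
    - [0,7,0,5,0]
    - [0,7,0,5,0]
    - [0,6,0,6,0]
    - [0,6,0,6,0]
    - [0,6,0,7,0]

```text
t: 31.15
tool_pos: [0.5264, -0.0803, 0.1899]
tool_rot: [0.195, 3.136, 0.0]
contact_force: [1.0, -0.2, 0.2]
opening: -0.0001
grip_force: 0.4
```

```bash
python3 lid.py w8 "(.8,.7,.6,.5,.4)" 420
```

```text
t 31.15 case xy [-16.  -58.7] z 189.87782902206695 F [ 1.  -0.2  0.2]
0.8 [[399.0, 301.0], [401.0, 322.0]]
0.7 [[395.0, 265.0], [397.0, 283.0]]
0.6 [[390.0, 236.0], [393.0, 250.0]]
0.5 [[386.0, 212.0], [388.0, 223.0]]
0.4 [[382.0, 193.0], [384.0, 202.0]]
[(0, [169, 108, 61]), (10, [184, 117, 62]), (20, [175, 109, 62]), (30, [178, 114, 65]), (40, [173, 110, 62]), (50, [177, 111, 61]), (60, [180, 113, 61]), (70, [178, 112, 60]), (80, [171, 106, 64]), (90, [170, 107, 64]), (100, [188, 119, 67]), (110, [172, 110, 64]), (120, [170, 107, 60]), (130, [154, 98, 56]), (140, [170, 108, 60]), (150, [162, 106, 64]), (160, [184, 135, 86]), (170, [238, 190, 113]), (180, [226, 170, 102]), (190, [234, 180, 108]), (200, [230, 173, 105]), (210, [231, 178, 105]), (220, [234, 182, 107]), (230, [227, 173, 102]), (240, [226, 171, 102]), (250, [109, 70, 46]), (260, [106, 69, 44]), (270, [108, 68, 46]), (280, [102, 66, 45]), (290, [203, 120, 69]), (300, [203, 119, 72]), (310, [219, 128, 76]), (320, [217, 126, 72])]
```

servo_tool:
  increments:
    - [0,5,0,7,0]
    - [0,5,0,7,0]
    - [0,4,0,8,0]
    - [0,3,0,6,0]
    - [0,3,0,6,0]
    - [0,2,0,6,0]
    - [0,2,0,6,0]
    - [0,2,0,6,0]
    - [0,1,0,6,0]
    - [0,1,0,4,0]
    - [0,0,0,3,0]

```text
t: 32.58
tool_pos: [0.4987, -0.0769, 0.125]
tool_rot: [-0.195, -3.135, -0.0]
contact_force: [-0.6, 0.2, 0.3]
opening: -0.0
grip_force: 0.2
```

servo_tool:
  increments:
    - [0,0,0,2,0]
    - [0,0,0,2,0]
    - [0,0,0,1,0]
    - [0,0,0,0,0]

```text
t: 33.08
tool_pos: [0.499, -0.0769, 0.1203]
tool_rot: [0.195, 3.135, -0.0]
contact_force: [0.1, -0.3, 0.0]
opening: -0.0001
grip_force: 0.0
```

servo_tool:
  increments:
    - [0,0,0,1,0]
    - [0,0,0,1,0]
    - [0,0,0,1,0]
    - [0,0,0,0,0]

```text
t: 33.58
tool_pos: [0.499, -0.077, 0.1185]
tool_rot: [-0.195, -3.135, 0.0]
contact_force: [-3.6, 0.9, 6.6]
opening: -0.0002
grip_force: 3.3
```

servo_tool:
  increments:
    - [0,0,0,1,0]
    - [0,0,0,0,0]
    - [0,0,0,0,0]

```text
t: 33.95
tool_pos: [0.4991, -0.077, 0.1184]
tool_rot: [-0.195, -3.135, 0.0]
contact_force: [-5.8, 0.6, 11.8]
opening: -0.0002
grip_force: 5.6
```

Shut: the tool is stopped at z = 118.4 mm, and the lid's top should be at 118.5. I lift off and check everything with the arm clear.

servo_tool:
  increments:
    - [0,0,0,-3,0]
    - [0,0,0,-10,0]
    - [0,0,0,-30,0]
    - [0,0,0,-40,0]
    - [0,0,0,-50,0]
    - [0,0,0,-50,0]
    - [0,0,0,-20,0]
    - [0,0,0,0,0]
    - [0,0,0,0,0]

```text
t: 35.08
tool_pos: [0.4981, -0.0767, 0.3166]
tool_rot: [-0.195, -3.132, -0.001]
contact_force: [-0.3, -0.0, 0.1]
opening: -0.0
grip_force: 0.0
```

Run:
```python
from h import *
import cv2
o=get_obs(); print(o["t"],o["tool_pos"]); W=wcal(o)
C={"scene":get_calibration("scene"),"top":get_calibration("top"),"wrist":W}
I={n:get_image(n) for n in C}
for n in I: cv2.imwrite(f"pics/end_{n}.png",I[n][...,::-1])
# knob brass top: expected when shut, case (-45,0,161.5)
k=C0+CX*-45; print("knob exp",{n:np.round(proj(C[n],[k[0]/1e3,k[1]/1e3,.1615]),1).tolist() for n in C})
def brass(a,c,w=45):
    x,y=map(int,c); x0,y0=max(x-w,0),max(y-w,0); h=cv2.cvtColor(np.ascontiguousarray(a[y0:y+w,x0:x+w]),cv2.COLOR_RGB2HSV)
    m=(h[...,0]>17)&(h[...,0]<32)&(h[...,1]>70)&(h[...,2]>150); n,l,st,ct=cv2.connectedComponentsWithStats(m.astype(np.uint8)); i=1+np.argmax(st[1:,4]); return st[i].tolist(),np.round(ct[i]+[x0,y0],1)
for n in ("scene","wrist"): print(n,brass(I[n],proj(C[n],[k[0]/1e3,k[1]/1e3,.1615])))
# bottle, tin in the tray: compare with top2 ; rack & others vs start
t2=cv2.imread("pics/top2.png"); t0=cv2.imread("pics/top0.png"); s0=cv2.imread("pics/scene0.png")
d=lambda a,b,x0,x1,y0,y1: float((np.abs(a[y0:y1,x0:x1].astype(int)-b[y0:y1,x0:x1]).max(2)>40).mean().round(4))
te,se=I["top"][...,::-1],I["scene"][...,::-1]
print("tray vs after release",d(te,t2,145,245,205,290),"tin vs start",d(te,t0,155,187,222,256),"green/yellow",d(te,t0,462,525,245,282),"big bottle scene",d(se,s0,358,400,135,230),"pink",d(se,s0,215,255,218,290))
```

```text
35.075 [ 0.49812347 -0.07668859  0.31661125]
knob exp {'scene': [344.0, 200.3], 'top': [338.7, 261.9], 'wrist': [387.1, 224.2]}
scene ([62, 26, 28, 35, 600], array([373.3, 202.9]))
wrist ([34, 31, 31, 31, 749], array([390.4, 224.6]))
tray vs after release 0.0 tin vs start 0.0 green/yellow 0.0 big bottle scene 0.0128 pink 0.0
```

Run:
```python
from h import *
import cv2
rot=np.array([-.195,-3.134,-.001])
W5=wcal({"tool_pos":np.array([.5409,-.0822,.266]),"tool_rot":rot}); W6=wcal({"tool_pos":np.array([.6865,-.1003,.3299]),"tool_rot":rot})
for n,W in (("w5",W5),("w6",W6)):
    h=cv2.cvtColor(cv2.imread(f"pics/{n}.png"),cv2.COLOR_BGR2HSV); m=(((h[...,0]<8)|(h[...,0]>172))&(h[...,1]>170)&(h[...,2]>100)).astype(np.uint8)
    k,l,st,c=cv2.connectedComponentsWithStats(m); print(n,[(st[i].tolist(),c[i].round(1).tolist()) for i in range(1,k) if st[i,4]>300],"exp",[proj(W,[.545,-.084,z]).round(1).tolist() for z in (.097,.075,.007)])
```

```text
w5 [([118, 0, 36, 60, 1947], [135.4, 27.4]), ([231, 0, 76, 32, 1772], [269.4, 12.9]), ([304, 193, 44, 48, 1619], [325.5, 217.1])] exp [[322.1, 225.4], [322.2, 220.4], [322.4, 208.3]]
w6 [([306, 43, 40, 50, 1500], [326.0, 67.6]), ([392, 245, 31, 26, 579], [406.8, 257.5]), ([135, 322, 47, 53, 1373], [157.0, 347.5]), ([606, 395, 34, 38, 954], [625.1, 413.2])] exp [[322.0, 72.0], [322.1, 76.3], [322.3, 86.8]]
```

```bash
python3 -c "
from station import *
print(finish_job())"
```

```text
the job is handed in; nothing more can be done
None
```

The job is handed in at about 35 s: the bottle stands in the tray beside the tin, the red jar stands in the case where the bottle was, and the lid is shut. While I was letting go of the jar, the gripper pressed something on its −y side, probably the case wall, with up to about 27 N, under the 40 N limit.

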